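Power up a meter-test station in order

ROBOT

A 6-joint arm with a two-finger parallel gripper is mounted at the origin on the work surface. World frame = base frame: x ahead of the robot, y to its left, z up, the work surface at z = 0. Lengths are in m, angles in rad, forces in N, time in s.
With the tool pointing down it reaches from about 0.35 to 0.925 m from the base axis. Payload 6.4 kg.
Tool frame: the origin (TCP) lies at the very end of the fingers, on their centre line; the grasp point (between the pads) lies 19 mm behind it (tcp_to_grasp is the z of the grasp point in the tool frame, in m); z points along the fingers, y is the direction in which the jaws open and shut (so a half turn about z gives the same grasp; the last joint's range is limited). The gripper opens to 94 mm and grips with 3 to 60 N. Pads are 16 mm wide; open, the fingers measure 119 mm over their backs; the gripper's body (75 mm by 177 mm) begins 78 mm behind the grasp point.
Start: joints at [-0.174, 0.245, 1.558, -0, 1.339, -0.174], TCP at [0.65, 0, 0.166] pointing down, gripper open.
Joint ranges: [-3.13, 3.13], [-1.02, 2.26], [0.13, 2.54], [-0.95, 4.09], [0.21, 2.88], [-2.74, 2.74]. Speed limits (rad/s): [2.57, 2.57, 3.14, 3.14, 3.14, 3.14].

INTERFACE

Orientations are given as a 3x3 rotation matrix whose columns are the frame's x, y, z axes.
In Python, from cell import state, snapshot, camera_model, sign_off, tcp_to_grasp gives the robot as it stands.
- The arm moves only by the tool apply_moves, never from a script. Its argument "steps" is a list of rows, each a list of 5 numbers: the opening, from 0 (shut) to 1 (fully open), then the shift along the tool's x, y, z in m, then the turn about the tool's z in degrees. A call has exactly 5 rows; each row shifts and turns the pose as measured when the row begins, along the tool's axes as they then stand; what a row does not reach is not made up. A row lasts 1/10 s, in which the tool goes at most 50 mm and 8.59 degrees, less where a joint would pass 70% of its speed; a pose out of reach is approached as far as the arm can. A call with a gripper value outside its range is refused whole. The fingers move at their own pace and stop on an object; "grip_force" is the grip in N (left out, the last holds). Time passes only in rows, so rows that do not move let the fingers close, or fill a call up. It gives the time, the measured TCP pose, the force and the opening at its end, in the units of the state.
- state(): the state, without advancing time (a new reading comes with each control period).
- snapshot(name): name is "scene" or "side" or "wrist"; returns (picture, depth): 400x640x3 uint8, blue, green, red; 400x640 float32, m along the optical axis (not along the pixel's ray), 0 where there is no reading.
- camera_model(name): a dict with "intrinsics" (3x3 intrinsics, pixels), "rvec" (rotation vector, rad) and "tvec" (3), from world to camera coordinates, as OpenCV has them. Camera axes: x right, y down, z forward; pixel columns grow to the right and rows downward; lengths in m; the calibration is good to about 2 mm. The wrist camera is an equidistant fisheye: a pixel r from the principal point sees the ray r / f radians off the axis. A picture is of the moment at which its call begins: read the wrist's pose just before it. camera_model takes no time and is no camera call; for the wrist camera it gives the pose at the moment of the call.
- sign_off(): hands the job in, once; it reports no verdict.
The state is a dict: "t": time; "q": joint angles; "qvel": joint speeds; "effort": joint torques, N m; "tcp_pos": TCP position; "tool_rot": TCP orientation; "wrist_force": force on the tool from outside, world axes, zero at the start; "ft_torque": the same for the moment, N m; "grip_width": finger opening in m.
Only numpy, scipy, OpenCV 4.12 (cv2) and the standard library are available. Lean on these libraries where they do the work, as an engineer would, in place of code of your own. Each camera call takes 0.05 s, during which the arm holds its last target.

TASK

Bring the meter-test station up in the right order, pressing with the closed fingertips: first press the raised end of the wide rocker on the mains box fully down, then push the large round lock button on the output box fully in (it stays in), and then press the long bar key of the hand-held tester fully down for a moment and let it come back up. Leave the narrow rocker, the square button and the tester's number pad unpressed, do not pick up or push the tester out of place, and leave everything else lying on the bench where it is.

Things in the scene. Friction and masses are not known exactly. Their poses are not given: they have to be found in the camera images.
- mains_box: Grey steel box fixed to the bench, 130 (x) by 170 (y) by 60 mm high, with two white paddle rockers on its top. Origin at the centre of its underside; x is along both rockers (from their low ends to their raised ends at the start), y across, z up.
- wide_rocker (a joint): Angle of the wide rocker, rad: 0 = off (its +x end raised), 0.32 = on (that end fully down). Paddle 72 mm long (along box x), 38 wide, 12 thick, hinged at its middle at box (0, +35 mm, 70 mm high), about the box's y axis. It stays where it is left; about 2 to 3 N near its end moves it, more near the hinge.
- wide_end (a point): Point on the upper face of the wide rocker's initially raised end, 26 mm from the hinge and 10 mm from the end; 80 mm above the bench when off, 72 mm when on. It moves with the rocker; axes are the mains box's when off.
- narrow_rocker (a joint): Angle of the narrow rocker, rad, same sense as the wide one, 0 at the start. To be left alone.
- narrow_mid (a point): Middle of the narrow rocker (40 mm long, 16 wide), 85 mm to the -y side of the wide one; its raised end is 79 mm above the bench.
- output_box: White box fixed to the bench, 150 (x) by 190 (y) by 70 mm high, with a large round button and a small square one on its top. Origin at the centre of its underside, z up.
- lock_button (a joint): How far the large round lock button is pushed in, m: 0 = out, 0.010 = fully in. It needs about 3 N and stays where it is left.
- lock_top (a point): Centre of the flat top of the large round black button (40 mm across), at box (0, +45 mm). 88 mm above the bench when out, 78 mm when in; a fixed collar 54 mm across around it is 75 mm above the bench.
- square_button (a joint): How far the small square button is pressed, m, 0 = up, 0.005 = down; spring. To be left alone.
- square_top (a point): Centre of the top of the square black button (20 by 20 mm), at box (0, -50 mm), 80 mm above the bench.
- tester: Loose grey hand-held tester lying on its back, screen up: 230 (x) by 104 (y) by 45 mm high, about 0.8 kg. Origin at the centre of its underside; z up; screen at its +x end, number pad in the middle, bar key at its -x end.
- bar_key (a joint): How far the bar key is pressed, m: 0 = up, 0.006 = fully down. Spring: about 1.2 N starts it, 4 N holds it fully down.
- bar_top (a point): Centre of the top of the white bar key (22 mm along x, 60 along y), 80 mm to the -x side of the tester's centre, 55 mm above the bench when up, 49 mm when down. Its axes are the tester's.
- keypad: Number pad of the tester: 16 small flat keys on a field 76 by 84 mm about the tester's centre, 48 mm above the bench. Origin at its centre. To be left alone.
- adapter: Bystander: brass terminal adapter, 22 mm across, 44 high, standing on the output box's top at about (+45, -5 mm). Origin under it.
- tape: Bystander: black roll of tape lying flat, 68 mm across, 19 high, on the far side of the output box. Origin under its centre.
- probe_head: Bystander: black optical probe head, 32 mm across, 24 high, on the bench at the +y side of the tester. Origin under it.
- screw_jar: Bystander: small clear jar of 44 mm diameter, 55 high, behind the mains box. Origin under it.
- driver: Bystander: screwdriver 180 mm long lying at the back of the bench.
- mug: Bystander: white mug 76 mm across, 90 high, at the back of the bench. Origin under it.
Things that resemble listed ones, but are neither listed nor needed, are in the scene too. What is shaped like the mains_box but purple or yellow is not meant.

How it is judged:
On the way, in this order (a step that is already met when the one before it is completed fails the run):
1. the wide rocker is pressed fully on (value of joint wide_rocker above 0.26 rad), for 0.1 s.
2. the round lock button is pushed fully in (value of joint lock_button above 0.008 m and value of joint wide_rocker above 0.26 rad), for 0.1 s.
3. the bar key is pressed down while the rocker is on and the lock button is in (all of step 2 and value of joint bar_key above 0.0045 m), for 0.1 s.
At the end, for the whole second after the job is handed in: Wide rocker on (over 0.26 of 0.32 rad), round lock button in (over 8 of 10 mm), bar key up again (under 1.5 mm), narrow rocker under 0.06 rad and square button under 1.5 mm, tester at rest within 40 mm of where it started, bystanders within 30 mm of where they started (all of step 2 and value of joint each of bar_key, square_button below 0.0015 m and value of joint narrow_rocker below 0.06 rad and distance of tester from where it was at the start of the episode below 0.04 m and linear speed of tester below 0.01 m/s and distance of each of adapter, tape, probe_head, screw_jar, driver, mug from where it was at the start of the episode below 0.03 m); the robot touches nothing.
It fails at once if the lock button is pushed in before the wide rocker is on (value of joint lock_button above 0.004 m and value of joint wide_rocker below 0.22 rad).
It fails at once if the bar key is pressed before the lock button is in (value of joint bar_key above 0.003 m and value of joint lock_button below 0.0065 m).
It fails at once if the narrow rocker, the square button or the number pad is pressed (value of joint narrow_rocker above 0.1 rad or value of joint square_button above 0.003 m or contact force between anything else and keypad above 3 N).
It fails at once if the tester is lifted, tipped or pushed out of place (distance of tester from where it was at the start of the episode above 0.04 m or height (world z) of tester above 0.015 m or angle between tester's own z axis and vertical above 0.2 rad).
It fails at once if a bystander is moved or picked up (distance of any of adapter, tape, probe_head, screw_jar, driver, mug from where it was at the start of the episode above 0.03 m).
It also fails if it takes over 48 s, if anything falls off the work surface, if the arm or the gripper's body presses on something with over 40 N, if the wrist force passes 120 N, or if a joint passes its speed limit or range.

## Working session

There is one attempt and no reset: what is moved stays moved. The work goes in short steps, Python scripts to look and compute and a tool call to move; the robot and the scene stay as the last step left them, time stands still between calls to the robot, and variables do not carry over. Pictures are saved under pics/ and viewed, and the job is handed in when it is done.

Besides the shell and the picture viewer there is one more tool, called after "Request:" by a JSON object that holds its "name" and its "arguments", one argument or row to a line. apply_moves: Moves the arm, as the interface text tells. Its arguments: {"type":"object","properties":{"steps":{"type":"array","items":{"type":"array","items":{"type":"number"}}},"grip_force":{"type":"number"}},"required":["steps"]}

```bash
mkdir -p pics; ls; cat > h.py <<'E'
import numpy as np, cv2
from cell import state, snapshot, camera_model, sign_off, tcp_to_grasp
def save(name,fn):
    m=camera_model(name); p,d=snapshot(name); cv2.imwrite('pics/%s.png'%fn,p); np.savez('pics/%s.npz'%fn,p=p,d=d,K=m['intrinsics'],r=m['rvec'],t=m['tvec']); return p,d
def load(fn): return np.load('pics/%s.npz'%fn)
def world(fn,u,v,depth=None,fish=False):
    z=load(fn); R,_=cv2.Rodrigues(z['r']); K=z['K']
    d=depth if depth is not None else float(np.median(z['d'][v-1:v+2,u-1:u+2]))
    x=(u-K[0,2])/K[0,0]; y=(v-K[1,2])/K[1,1]
    if fish:
        r=np.hypot(x,y); s=np.tan(r)/r if r>1e-9 else 1; x*=s;y*=s
    return R.T@(np.array([x,y,1])*d-z['t'].ravel())
def ray(fn,u,v,zz,fish=False):
    z=load(fn); R,_=cv2.Rodrigues(z['r']); a=-R.T@z['t'].ravel(); b=world(fn,u,v,1.0,fish); return a+(b-a)*(zz-a[2])/(b-a)[2]
E
python3 - <<'E'
from h import *
for n in ('scene','side','wrist'): save(n,n+'0')
s=state(); print(s['t'],s['tcp_pos'],s['tool_rot'],s['wrist_force'])
E
```

```text
pics
0.15 [6.49488908e-01 9.52349710e-05 1.65604302e-01] [[ 3.92727598e-05  9.99998946e-01 -1.45135648e-03]
 [ 9.99999964e-01 -3.88855872e-05  2.66793300e-04]
 [ 2.66736582e-04 -1.45136691e-03 -9.99998911e-01]] [ 0.34045603 -0.03831434 -0.31182821]
```

View pics/scene0.png

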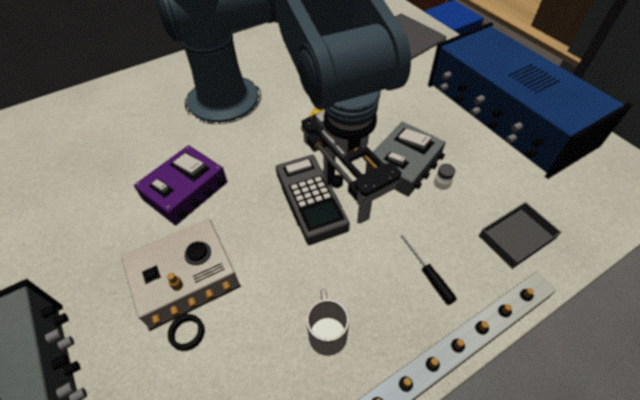

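View pics/side0.png

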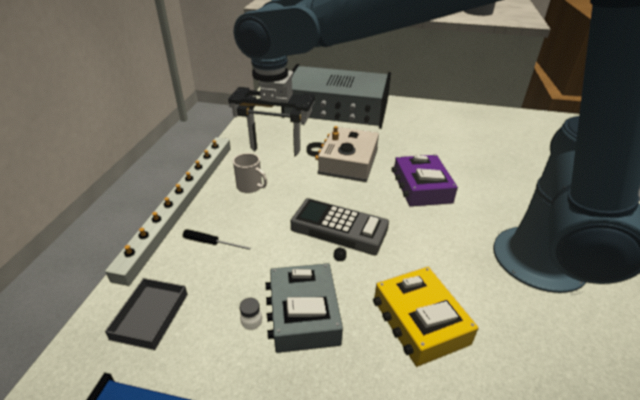

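View pics/wrist0.png

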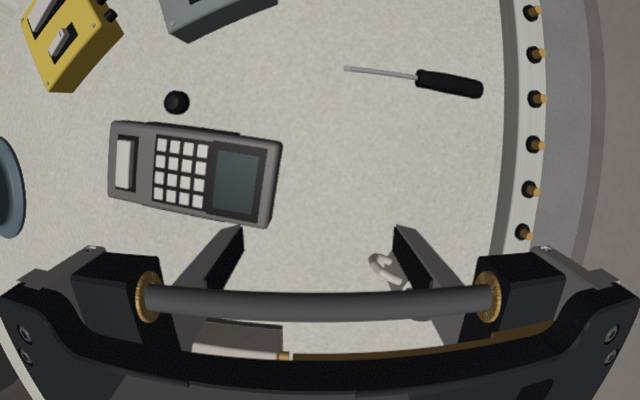

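Candidates for the mains box are grey (side 305,305), yellow (425,315) and purple (425,178). The description says grey. In the side view, the lock button is the round black one at (347,148) and the bar key is at (371,226). I'll check these in close crops.

```bash
python3 - <<'E'
from h import *
def crop(fn,x0,y0,w,h,k):
    p=cv2.imread('pics/%s.png'%fn)[y0:y0+h,x0:x0+w]; return cv2.resize(p,None,fx=k,fy=k,interpolation=cv2.INTER_CUBIC)
cv2.imwrite('pics/c1.png',np.vstack([crop('side0',250,250,130,100,6)[:580]]))
cv2.imwrite('pics/c2.png',crop('side0',290,115,110,140,4))
cv2.imwrite('pics/c3.png',crop('scene0',110,210,140,110,5))
E
```

```text
(no output)
```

View pics/c1.png

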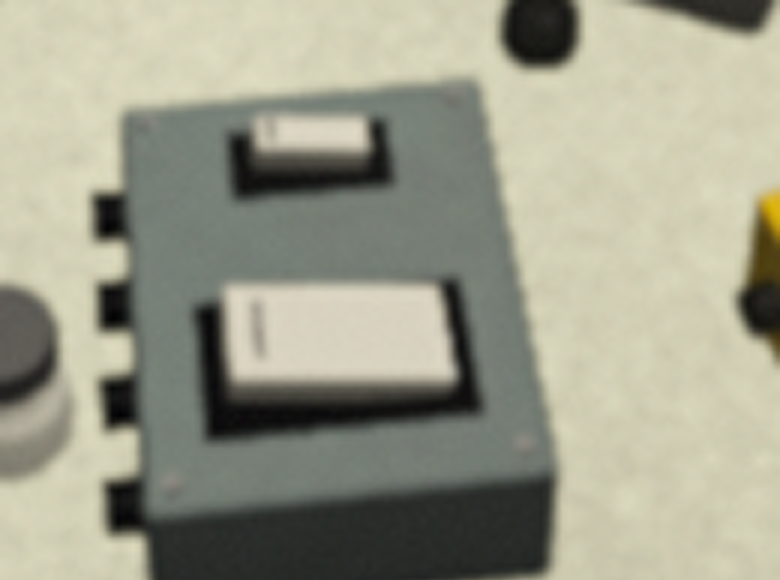

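View pics/c2.png

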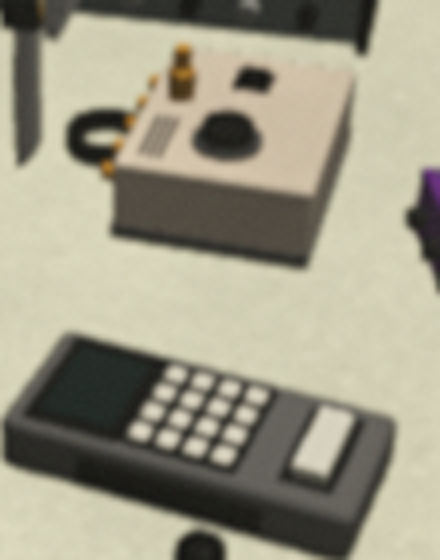

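View pics/c3.png

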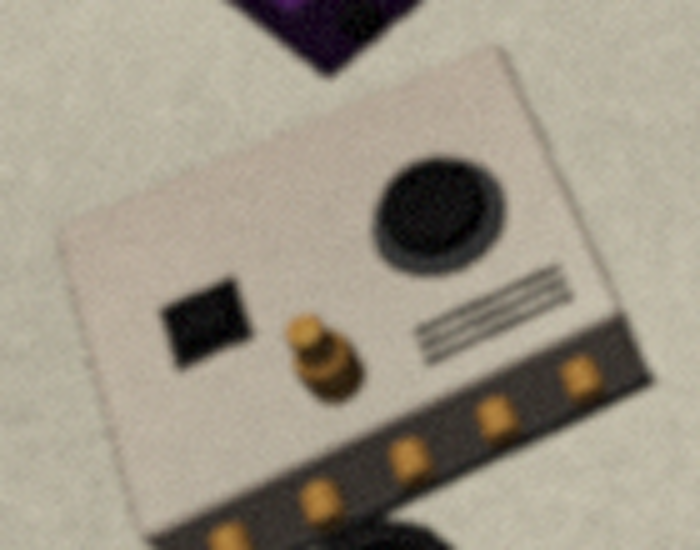

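The wide rocker's top spans c1 (222..458, 283..390), which is side x 287–326, y 297–315. The mark is at its left end. The lock button in the side view is near (347,148), and the bar key is near (371,225). Next I'll get 3D positions from depth and from both views.

```bash
python3 - <<'E'
from h import *
np.set_printoptions(precision=4,suppress=True)
s='side0'
def c1(u,v): return 250+u/6,250+v/6
print('wide paddle row')
for u in range(285,330,4): print(u, world(s,u,306))
print('narrow'); 
for u in range(292,313,3): print(u, world(s,u,272))
print('box top corners'); 
for c in [(125,112),(475,82),(550,475),(150,518)]:
    print(ray(s,*c1(*c),0.06))
print('lock', [world(s,347,147),world(s,346,148), ray(s,290+228/4,115+130/4,.088)], 'scene', world('scene0',110+432//5,210+208//5),ray('scene0',110+432/5,210+207/5,.088))
print('outbox corners scene z.07',[ray('scene0',110+a/5,210+b/5,.07) for a,b in [(60,235),(497,45),(622,312),(150,537)]])
print('square',ray('scene0',110+207/5,210+320/5,.08),world('scene0',151,274))
print('bar side', world(s,371,225),[ray(s,290+a/4,115+b/4,.055) for a,b in [(322,402),(357,410),(330,478),(295,468)]])
print('scene bar',[world('scene0',u,v) for u,v in [(299,167),(296,168),(302,166)]], 'wide scene',[world('scene0',u,v) for u,v in[(403,135),(415,139),(425,143)]])
print('bar wrist',[ray('wrist0',u,v,.055,True) for u,v in [(119,136),(137,136),(132,189),(115,189)]], world('wrist0',125,163,None,True))
print('keypad',[world(s,341,216)],'screen',world(s,318,210))
E
```

```text
wide paddle row
285 [0.5399 0.3205 0.0617]
289 [0.528  0.332  0.0797]
293 [0.5209 0.3295 0.0786]
297 [0.5138 0.3268 0.0773]
301 [0.5067 0.3242 0.076 ]
305 [0.4994 0.3221 0.0755]
309 [0.4922 0.3194 0.0742]
313 [0.4848 0.3174 0.0738]
317 [0.4778 0.314  0.0717]
321 [0.4705 0.3115 0.0706]
325 [0.464  0.304  0.0631]
329 [0.4571 0.2987 0.0585]
narrow
292 [0.5461 0.2451 0.0761]
295 [0.5397 0.2451 0.0778]
298 [0.5339 0.2429 0.0768]
301 [0.5286 0.2389 0.0739]
304 [0.5224 0.2383 0.0748]
307 [0.5167 0.2355 0.0732]
310 [0.511  0.2325 0.0714]
box top corners
[0.5967 0.2322 0.06  ]
[0.4787 0.1898 0.06  ]
[0.4236 0.3462 0.06  ]
[0.5393 0.3886 0.06  ]
lock [array([ 0.5155, -0.2545,  0.0865]), array([ 0.5176, -0.2493,  0.0858]), array([ 0.5147, -0.2491,  0.088 ])] scene [ 0.5209 -0.2656  0.0873] [ 0.5227 -0.2653  0.088 ]
outbox corners scene z.07 [array([ 0.4414, -0.3973,  0.07  ]), array([ 0.4498, -0.2123,  0.07  ]), array([ 0.5952, -0.22  ,  0.07  ]), array([ 0.5854, -0.4036,  0.07  ])]
square [ 0.5176 -0.3573  0.08  ] [ 0.5161 -0.3582  0.0784]
bar side [0.4064 0.036  0.0532] [array([0.4118, 0.0029, 0.055 ]), array([0.3899, 0.0056, 0.055 ]), array([0.3988, 0.0708, 0.055 ]), array([0.42  , 0.0668, 0.055 ])]
scene bar [array([0.4114, 0.0318, 0.0536]), array([0.4108, 0.0238, 0.0542]), array([0.4128, 0.0395, 0.0539])] wide scene [array([0.4744, 0.2995, 0.0711]), array([0.5057, 0.3108, 0.0767]), array([0.5317, 0.3199, 0.0796])]
bar wrist [array([0.4043, 0.0667, 0.055 ]), array([0.4325, 0.0645, 0.055 ]), array([ 0.4178, -0.0002,  0.055 ]), array([0.3895, 0.0002, 0.055 ])] [0.4118 0.0328 0.0563]
keypad [array([0.4843, 0.0101, 0.0452])] screen [0.5456 0.0001 0.0451]
```

The measurements agree on these points:

| Item | Position | Basis |
|---|---|---|
| Mains box yaw | ≈20° | Box corners |
| Wide end | ≈(0.522, 0.331, 0.080) | Box corners; depth shows the +x end is the raised one |
| Bar key | ≈(0.409, 0.034) | Side, scene and wrist views |
| Lock button | ≈(0.520, -0.26) | The two views differ by about 13 mm, so I'll check it with the wrist camera first |

I'll close the fingers and move toward the rocker.

Request:
{"name": "apply_moves", "arguments": {
  "steps": [
    [0,0.033,-0.012,0,0],
    [0,0.033,-0.012,0,0],
    [0,0.033,-0.012,0,0],
    [0,0.033,-0.012,0,0],
    [0,0.033,-0.012,0,0]
  ],
  "grip_force": 20
}}

```text
t: 0.65
tcp_pos: [0.588, 0.166, 0.1634]
tool_rot: [[0.008, 1.0, -0.004], [1.0, -0.008, -0.0], [-0.0, -0.004, -1.0]]
wrist_force: [0.5, -0.3, 0.6]
grip_width: 0.0578
```

Request:
{"name": "apply_moves", "arguments": {
  "steps": [
    [0,0.033,-0.012,0,0],
    [0,0.033,-0.012,0,0],
    [0,0.033,-0.012,0,0],
    [0,0.033,-0.012,0,0],
    [0,0.033,-0.012,0,0]
  ]
}}

```text
t: 1.15
tcp_pos: [0.5249, 0.3378, 0.162]
tool_rot: [[0.009, 1.0, -0.007], [1.0, -0.009, -0.001], [-0.001, -0.007, -1.0]]
wrist_force: [1.2, 0.5, 0.8]
grip_width: 0.0171
```

```bash
python3 - <<'E'
from h import *
s=state(); print(s['t'],s['tcp_pos'],s['grip_width'],s['tool_rot'].round(3))
save('wrist','wrist1');save('side','side1')
E
```

```text
1.15 [0.52487791 0.33779631 0.16196892] 0.017135295452170192 [[ 0.009  1.    -0.007]
 [ 1.    -0.009 -0.001]
 [-0.001 -0.007 -1.   ]]
```

View pics/wrist1.png

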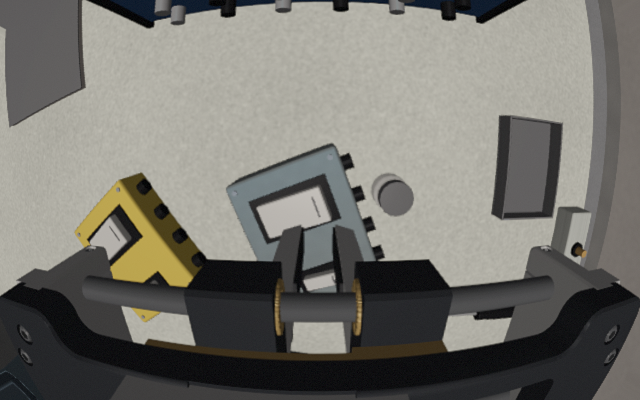

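View pics/side1.png

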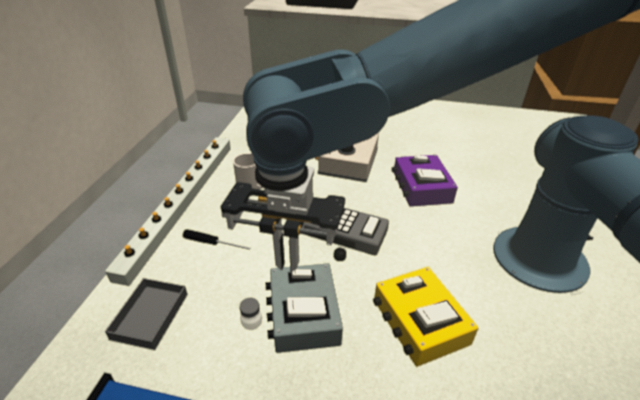

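The wrist view shows the wide rocker at (293,207), with its mark at the right (+x) end, at (318,207). The fingertips are still a little open. I'll cross-check the rocker position from this view.

```bash
python3 - <<'E'
from h import *
np.set_printoptions(precision=4,suppress=True)
print([ray('wrist1',u,v,.077,True) for u,v in [(256,205),(323,184),(333,217),(268,237)]])
print(world('wrist1',293,207,None,True),world('wrist1',322,203,None,True),world('wrist1',267,215,None,True))
print([ray('wrist1',u,v,.06,True) for u,v in [(228,187),(335,145)]])
z=load('side1');print(cv2.projectPoints(np.array([[.5249,.3378,.162]]),z['r'],z['t'],z['K'],None)[0])
E
```

```text
[array([0.4595, 0.325 , 0.077 ]), array([0.5286, 0.3463, 0.077 ]), array([0.5388, 0.3118, 0.077 ]), array([0.4702, 0.2898, 0.077 ])]
[0.498  0.3229 0.0778] [0.5275 0.3281 0.0822] [0.4697 0.3128 0.0724]
[array([0.4253, 0.3409, 0.06  ]), array([0.5414, 0.3841, 0.06  ])]
[[[288.2734 279.3733]]]
```

Request:
{"name": "apply_moves", "arguments": {
  "steps": [
    [0,-0.004,-0.001,0.015,0],
    [0,-0.004,-0.001,0.015,0],
    [0,0,0,0.015,0],
    [0,0,0,0.015,0],
    [0,0,0,0,0]
  ]
}}

```text
t: 1.75
tcp_pos: [0.5204, 0.3269, 0.0939]
tool_rot: [[0.007, 1.0, -0.012], [1.0, -0.007, -0.003], [-0.003, -0.012, -1.0]]
wrist_force: [-0.6, 1.0, 0.3]
grip_width: 0.0004
```

Request:
{"name": "apply_moves", "arguments": {
  "steps": [
    [0,0.003,0.004,0.006,0],
    [0,0,0,0.006,0],
    [0,0,0,0.006,0],
    [0,0,0,0.006,0],
    [0,0,0,0.003,0]
  ]
}}

```text
t: 2.25
tcp_pos: [0.526, 0.3297, 0.0653]
tool_rot: [[0.009, 1.0, -0.01], [1.0, -0.009, -0.002], [-0.003, -0.01, -1.0]]
wrist_force: [0.3, 0.8, 0.5]
grip_width: 0.0008
```

The tip is lower than the "on" height and shows no force, so I'll look.

```bash
python3 - <<'E'
from h import *
s=state(); print(s['t'],s['tcp_pos'],s['wrist_force'])
for n in('wrist','side'): save(n,n+'2')
a=cv2.resize(cv2.imread('pics/side2.png')[200:360,230:370],None,fx=3.5,fy=3.5,interpolation=2)
cv2.imwrite('pics/c4.png',a)
E
```

```text
2.25 [0.52599893 0.3296527  0.06532125] [0.32638061 0.82027292 0.45929185]
```

View pics/c4.png

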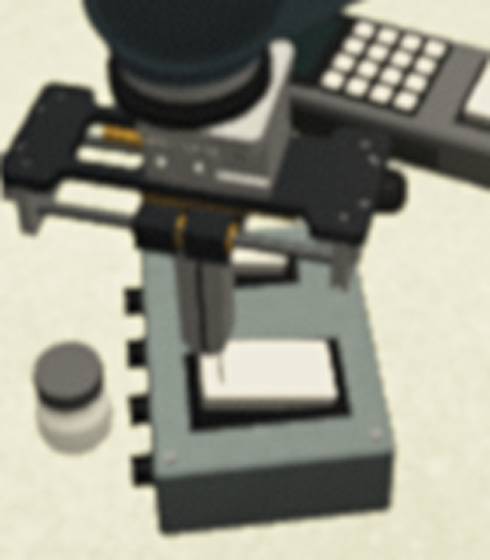

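View pics/wrist2.png

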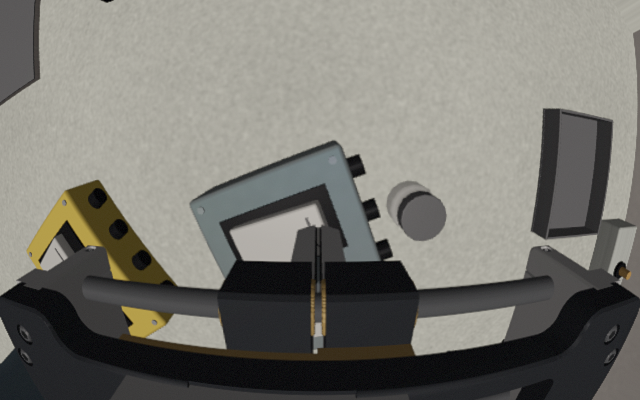

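```bash
python3 - <<'E'
from h import *
np.set_printoptions(precision=4,suppress=True)
z=load('side2');print(cv2.projectPoints(np.array([[.526,.3297,.0653],[.526,.3297,.0853]]),z['r'],z['t'],z['K'],None)[0])
for v in range(286,318,2): print(v,[world('side2',u,v).round(3).tolist() for u in (287,290,294)])
print('row');[print(u,world('side2',u,308)) for u in range(285,330,5)]
E
```

```text
[[[290.5889 309.9778]]

 [[290.2638 303.3425]]]
286 [[0.527, 0.34, 0.146], [0.521, 0.341, 0.148], [0.515, 0.338, 0.148]]
288 [[0.527, 0.34, 0.141], [0.521, 0.341, 0.144], [0.515, 0.339, 0.143]]
290 [[0.528, 0.34, 0.135], [0.522, 0.341, 0.138], [0.515, 0.339, 0.138]]
292 [[0.528, 0.339, 0.129], [0.522, 0.34, 0.131], [0.515, 0.339, 0.133]]
294 [[0.528, 0.34, 0.124], [0.522, 0.341, 0.126], [0.515, 0.339, 0.126]]
296 [[0.528, 0.34, 0.119], [0.522, 0.341, 0.121], [0.515, 0.34, 0.122]]
298 [[0.529, 0.339, 0.111], [0.523, 0.341, 0.115], [0.515, 0.339, 0.115]]
300 [[0.529, 0.34, 0.107], [0.523, 0.341, 0.11], [0.522, 0.317, 0.081]]
302 [[0.534, 0.324, 0.08], [0.528, 0.325, 0.082], [0.521, 0.32, 0.079]]
304 [[0.534, 0.327, 0.077], [0.527, 0.327, 0.08], [0.52, 0.324, 0.078]]
306 [[0.533, 0.33, 0.076], [0.526, 0.332, 0.08], [0.519, 0.329, 0.079]]
308 [[0.532, 0.333, 0.073], [0.525, 0.336, 0.079], [0.518, 0.334, 0.079]]
310 [[0.531, 0.336, 0.071], [0.524, 0.34, 0.08], [0.516, 0.339, 0.08]]
312 [[0.532, 0.334, 0.063], [0.522, 0.345, 0.08], [0.515, 0.342, 0.079]]
314 [[0.531, 0.338, 0.062], [0.522, 0.347, 0.077], [0.515, 0.344, 0.075]]
316 [[0.53, 0.342, 0.062], [0.522, 0.347, 0.071], [0.515, 0.344, 0.069]]
row
285 [0.5386 0.3251 0.0618]
290 [0.5251 0.3356 0.0791]
295 [0.5162 0.3327 0.078 ]
300 [0.5072 0.3298 0.077 ]
305 [0.4982 0.3267 0.0756]
310 [0.4893 0.3234 0.0741]
315 [0.4803 0.3202 0.0727]
320 [0.4711 0.3175 0.0719]
325 [0.4631 0.3085 0.0629]
```

The fingers in the picture end about 40 mm above the reported TCP. I'll check this against the earlier pictures.

```bash
python3 - <<'E'
from h import *
np.set_printoptions(precision=4,suppress=True)
a=cv2.resize(load('side0')['p'][60:200,210:350],None,fx=4,fy=4,interpolation=2)
b=cv2.resize(load('side1')['p'][180:320,230:370],None,fx=4,fy=4,interpolation=2)
cv2.imwrite('pics/c5.png',np.hstack([a,b])[:, :1120][:, ::1] if 0 else cv2.resize(np.hstack([a,b]),(800,400)))
def proj(fn,P): z=load(fn); return cv2.projectPoints(np.array([P],float),z['r'],z['t'],z['K'],None)[0].ravel()
print('s0',proj('side0',[.6965,0,.166]),proj('side0',[.6025,0,.166]),'scene',proj('scene0',[.6965,0,.166]),proj('scene0',[.6025,0,.166]))
for v in range(140,162,2): print(v,world('side0',296,v),world('side0',253,v))
for v in range(205,226,2): print(v,world('scene0',364,v),world('scene0',332,v-40))
print('s1',proj('side1',[.5249,.3378,.162]))
for v in range(255,285,2): print(v,world('side1',280,v),world('side1',293,v))
E
```

```text
s0 [257.9398 162.5598] [295.3166 167.5495] scene [359.4831 231.385 ] [331.1239 196.7127]
140 [0.5959 0.0112 0.2486] [0.699  0.0112 0.2347]
142 [0.5962 0.0107 0.2431] [0.6994 0.0113 0.2294]
144 [0.5959 0.0119 0.2387] [0.7    0.0111 0.2239]
146 [0.5963 0.0108 0.2328] [0.7008 0.0104 0.218 ]
148 [0.5967 0.0101 0.227 ] [0.7012 0.0107 0.2127]
150 [0.5963 0.0119 0.2228] [0.7018 0.0102 0.2068]
152 [0.5965 0.0116 0.2173] [ 0.8282 -0.2945  0.0004]
154 [0.5969 0.0107 0.2113] [ 0.771  -0.1546  0.0859]
156 [ 0.6856 -0.3035  0.0005] [ 0.77   -0.1506  0.0817]
158 [ 0.6837 -0.296  -0.0022] [ 0.7716 -0.1531  0.0732]
160 [ 0.6808 -0.2851 -0.0026] [ 0.7719 -0.1522  0.0669]
205 [ 0.7078 -0.0067  0.2638] [ 0.6482 -0.029   0.3161]
207 [ 0.7074 -0.0058  0.2573] [0.6032 0.0009 0.2514]
209 [ 0.7075 -0.0054  0.2516] [0.601  0.0023 0.2432]
211 [ 0.7077 -0.0051  0.2461] [0.6009 0.0025 0.2377]
213 [ 0.7074 -0.0043  0.2395] [0.6011 0.0024 0.2325]
215 [ 0.7074 -0.0038  0.2334] [0.6009 0.0025 0.2268]
217 [ 0.7078 -0.0035  0.2279] [0.6012 0.0024 0.2215]
219 [ 0.7073 -0.0025  0.2206] [0.6006 0.0029 0.215 ]
221 [ 0.70
[... 221 characters left out ...]

257 [0.5324 0.3522 0.2306] [0.5099 0.3537 0.2374]
259 [0.5324 0.353  0.2267] [0.5101 0.3533 0.2323]
261 [0.5329 0.3521 0.2209] [0.5104 0.3528 0.2271]
263 [0.5332 0.3519 0.216 ] [0.5105 0.3528 0.2224]
265 [0.5333 0.3524 0.2117] [0.5107 0.3526 0.2173]
267 [0.5334 0.3528 0.2073] [0.5107 0.3531 0.2131]
269 [0.5335 0.3531 0.2027] [0.5109 0.3528 0.208 ]
271 [0.5762 0.2331 0.0588] [0.5112 0.3523 0.2024]
273 [0.5747 0.2382 0.0585] [0.5432 0.2479 0.0768]
275 [0.5727 0.2448 0.06  ] [0.5423 0.2512 0.0746]
277 [0.5716 0.2486 0.0582] [0.5425 0.2514 0.0687]
279 [0.5698 0.2547 0.0592] [0.5429 0.2505 0.0615]
281 [0.5687 0.2586 0.0576] [0.5416 0.2554 0.0611]
283 [0.5668 0.2646 0.0586] [0.5407 0.2587 0.0589]
```

View pics/c5.png

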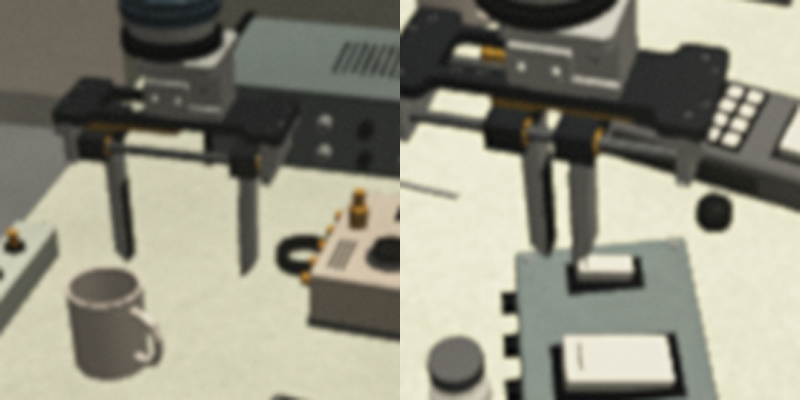

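Both fixed cameras, in three poses, put the fingertips about 40 mm above the reported TCP. It matches to within a few mm in x and y. I'll correct height by +0.040 and go down until the force shows contact.

Request:
{"name": "apply_moves", "arguments": {
  "steps": [
    [0,0,-0.002,0.005,0],
    [0,0,0,0.005,0],
    [0,0,0,0.005,0],
    [0,0,0,0.005,0],
    [0,0,0,0.003,0]
  ]
}}

```text
t: 2.85
tcp_pos: [0.5243, 0.3302, 0.042]
tool_rot: [[0.008, 1.0, -0.008], [1.0, -0.008, -0.002], [-0.002, -0.008, -1.0]]
wrist_force: [2.0, -0.2, 2.2]
grip_width: 0.0005
```

Request:
{"name": "apply_moves", "arguments": {
  "steps": [
    [0,0,0,0.002,0],
    [0,0,0,0.002,0],
    [0,0,0,0.002,0],
    [0,0,0,0.002,0],
    [0,0,0,0,0]
  ]
}}

```text
t: 3.35
tcp_pos: [0.526, 0.3308, 0.0349]
tool_rot: [[0.009, 1.0, -0.004], [1.0, -0.009, -0.0], [-0.0, -0.004, -1.0]]
wrist_force: [0.2, 0.5, 0.3]
grip_width: 0.0008
```

Request:
{"name": "apply_moves", "arguments": {
  "steps": [
    [0,0,0,0.002,0],
    [0,0,0,0.002,0],
    [0,0,0,0.002,0],
    [0,0,0,0,0],
    [0,0,0,0,0]
  ]
}}

```text
t: 3.85
tcp_pos: [0.5264, 0.331, 0.033]
tool_rot: [[0.008, 1.0, -0.005], [1.0, -0.008, -0.001], [-0.001, -0.005, -1.0]]
wrist_force: [0.9, 0.0, 1.2]
grip_width: 0.0004
```

```bash
python3 - <<'E'
from h import *
np.set_printoptions(precision=4,suppress=True)
s=state(); print(s['t'],s['tcp_pos'],s['wrist_force'],s['ft_torque'])
save('side','side3')
[print(u,world('side3',u,308)) for u in range(285,330,4)]
a=cv2.resize(cv2.imread('pics/side3.png')[220:360,230:370],None,fx=4,fy=4,interpolation=2)
cv2.imwrite('pics/c6.png',a)
E
```

```text
3.85 [0.5264 0.331  0.033 ] [0.9166 0.0018 1.1875] [ 0.0064 -0.0827  0.0039]
285 [0.5328 0.342  0.0849]
289 [0.5251 0.3416 0.0867]
293 [0.5173 0.3418 0.0892]
297 [0.5138 0.3272 0.0717]
301 [0.5061 0.3266 0.0733]
305 [0.4982 0.3268 0.0758]
309 [0.4907 0.3258 0.0767]
313 [0.4833 0.3239 0.0765]
317 [0.4756 0.324  0.0789]
321 [0.4681 0.3231 0.08  ]
325 [0.463  0.3091 0.0638]
329 [0.456  0.3041 0.0593]
```

View pics/c6.png

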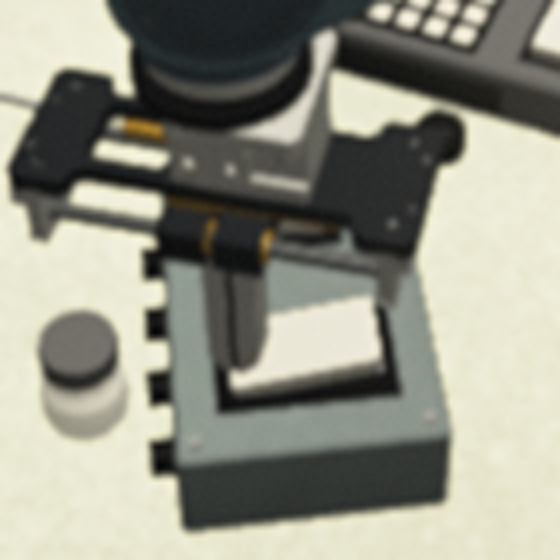

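The slope has flipped from +0.16 to −0.17 rad, so the rocker is fully on or very nearly. I'll press a little harder to reach the stop, then lift.

Request:
{"name": "apply_moves", "arguments": {
  "steps": [
    [0,0,0,0.004,0],
    [0,0,0,0.004,0],
    [0,0,0,0.004,0],
    [0,0,0,0.004,0],
    [0,0,0,0.004,0]
  ]
}}

```text
t: 4.4
tcp_pos: [0.5285, 0.332, 0.0319]
tool_rot: [[0.006, 1.0, -0.008], [1.0, -0.006, -0.004], [-0.004, -0.008, -1.0]]
wrist_force: [-10.6, -5.3, 25.4]
grip_width: 0.0005
```

It's firmly on the stop at 25 N. Lifting now.

Request:
{"name": "apply_moves", "arguments": {
  "steps": [
    [0,0,0,-0.02,0],
    [0,0,0,-0.03,0],
    [0,0,0,-0.03,0],
    [0,-0.02,0,-0.03,0],
    [0,-0.04,0,0,0]
  ]
}}

```text
t: 4.9
tcp_pos: [0.5265, 0.2734, 0.143]
tool_rot: [[0.0, 1.0, -0.013], [1.0, -0.0, -0.006], [-0.006, -0.013, -1.0]]
wrist_force: [-0.3, 0.3, 0.2]
grip_width: 0.0004
```

Request:
{"name": "apply_moves", "arguments": {
  "steps": [
    [0,-0.045,0,0,0],
    [0,-0.045,0,0,0],
    [0,-0.045,0,0,0],
    [0,-0.045,0,0,0],
    [0,-0.045,0,0,0]
  ]
}}

```text
t: 5.4
tcp_pos: [0.5243, 0.0421, 0.1421]
tool_rot: [[-0.005, 1.0, -0.015], [1.0, 0.005, -0.006], [-0.006, -0.015, -1.0]]
wrist_force: [0.9, 0.6, 0.5]
grip_width: 0.0005
```

Request:
{"name": "apply_moves", "arguments": {
  "steps": [
    [0,-0.03,0,0,0],
    [0,-0.03,0,0,0],
    [0,-0.03,0,0,0],
    [0,-0.03,0,0,0],
    [0,0,0,0,0]
  ]
}}

```text
t: 5.9
tcp_pos: [0.5213, -0.0871, 0.1386]
tool_rot: [[0.003, 1.0, -0.02], [1.0, -0.003, -0.005], [-0.005, -0.02, -1.0]]
wrist_force: [0.4, 0.7, -0.6]
grip_width: 0.0004
```

```bash
python3 - <<'E'
from h import *
np.set_printoptions(precision=4,suppress=True)
s=state(); print(s['t'],s['tcp_pos'],s['tool_rot'])
for n in('side','wrist','scene'): save(n,n+'4')
[print(u,world('side4',u,308)) for u in range(289,326,6)]
E
```

```text
5.9 [ 0.5213 -0.0871  0.1386] [[ 0.0026  0.9998 -0.0203]
 [ 1.     -0.0027 -0.0045]
 [-0.0046 -0.0202 -0.9998]]
289 [0.529  0.3297 0.0705]
295 [0.5175 0.3282 0.0719]
301 [0.506  0.3268 0.0736]
307 [0.4944 0.3263 0.0763]
313 [0.4832 0.3247 0.0775]
319 [0.4718 0.3236 0.0794]
325 [0.4629 0.3094 0.0641]
```

View pics/side4.png

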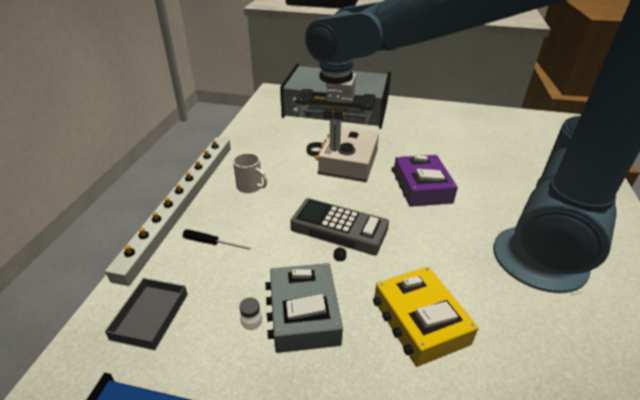

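View pics/wrist4.png

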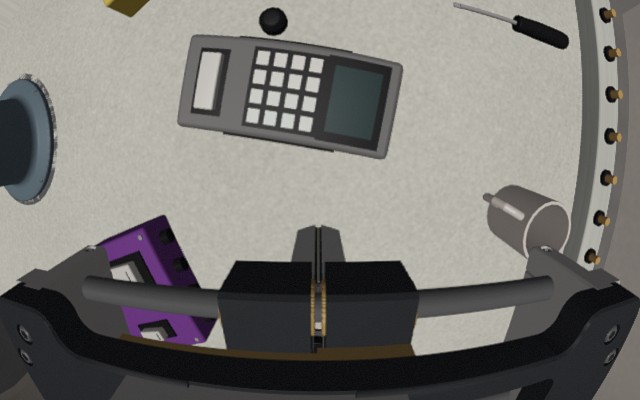

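View pics/scene4.png

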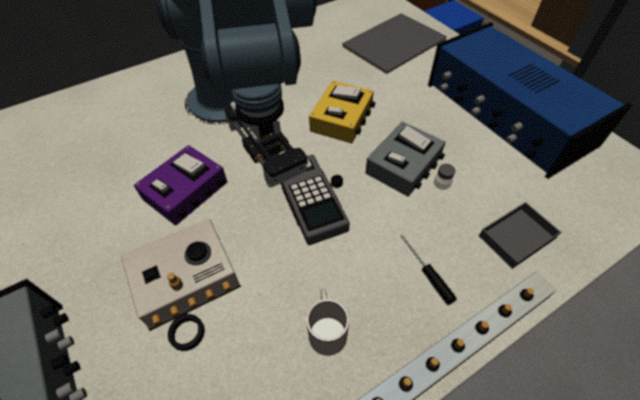

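The rocker stayed on. To settle the lock position, I'll overlay the candidate circles on both fixed views.

```bash
python3 - <<'E'
from h import *
np.set_printoptions(precision=4,suppress=True)
a=np.linspace(0,6.283,60)
outs=[]
for fn,(x0,y0,w,h) in (('side0',(310,120,80,80)),('scene0',(160,220,80,80))):
  z=load(fn); k=10
  im=cv2.resize(z['p'][y0:y0+h,x0:x0+w],None,fx=k,fy=k,interpolation=2)
  im=cv2.convertScaleAbs(im,alpha=2)
  for c,col in (((.520,-.262),(0,0,255)),((.517,-.254),(0,255,0))):
   for r,zz in ((.02,.088),(.027,.075)):
    P=np.c_[c[0]+r*np.cos(a),c[1]+r*np.sin(a),0*a+zz]
    q=cv2.projectPoints(P,z['r'],z['t'],z['K'],None)[0].reshape(-1,2)
    q=((q+0.5-[x0,y0])*k).astype(int); cv2.polylines(im,[q],True,col,1)
  outs.append(im[0:600,100:500] if fn=='side0' else im[0:600,200:600])
cv2.imwrite('pics/c7.png',np.hstack(outs))
print([ray('wrist4',u,v,.055,True) for u,v in [(203,50),(225,53),(216,114),(194,111)]],world('wrist4',210,82,None,True))
E
```

```text
[array([0.4016, 0.064 , 0.055 ]), array([0.4258, 0.058 , 0.055 ]), array([ 0.4161, -0.0044,  0.055 ]), array([0.3916, 0.0004, 0.055 ])] [0.4102 0.0289 0.0557]
```

View pics/c7.png

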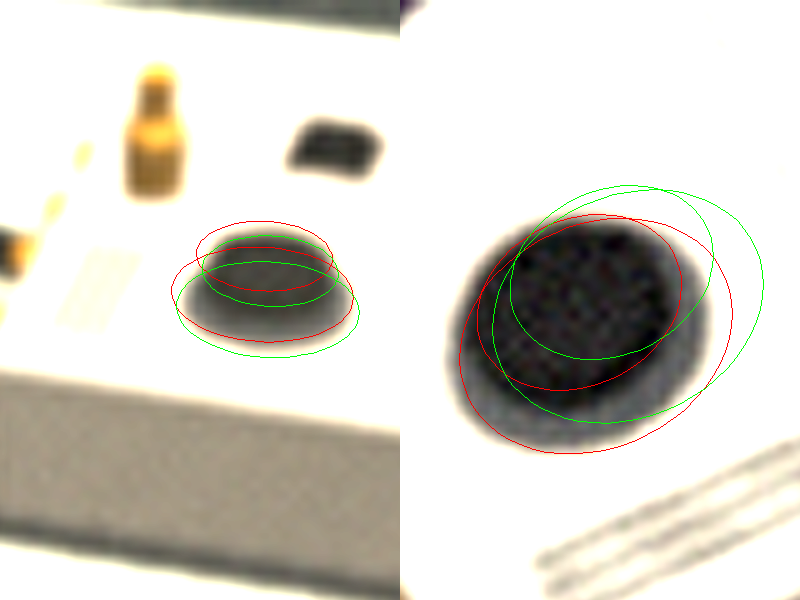

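The red circle, (0.520, −0.262), fits both views to within about 4 mm. I'll aim for (0.519, −0.261).

Request:
{"name": "apply_moves", "arguments": {
  "steps": [
    [0,-0.042,0,0,0],
    [0,-0.042,0,0,0],
    [0,-0.042,0,0.01,0],
    [0,-0.042,0,0.01,0],
    [0,0,0,0,0]
  ]
}}

```text
t: 6.55
tcp_pos: [0.5238, -0.249, 0.118]
tool_rot: [[-0.015, 1.0, -0.019], [1.0, 0.015, -0.002], [-0.002, -0.019, -1.0]]
wrist_force: [-0.4, 0.4, 0.5]
grip_width: 0.0006
```

Request:
{"name": "apply_moves", "arguments": {
  "steps": [
    [0,-0.006,-0.002,0.015,0],
    [0,-0.006,-0.002,0.015,0],
    [0,0,0,0.015,0],
    [0,0,0,0.012,0],
    [0,0,0,0,0]
  ]
}}

```text
t: 7.05
tcp_pos: [0.5184, -0.2556, 0.0544]
tool_rot: [[-0.021, 1.0, -0.022], [1.0, 0.021, 0.001], [0.001, -0.022, -1.0]]
wrist_force: [-0.8, -1.3, 0.2]
grip_width: 0.0005
```

```bash
python3 - <<'E'
from h import *
np.set_printoptions(precision=4,suppress=True)
s=state(); print(s['t'],s['tcp_pos'],s['wrist_force'])
for n in('side','scene'): save(n,n+'5')
a=cv2.resize(cv2.imread('pics/side5.png')[90:190,300:400],(400,400),interpolation=2)
b=cv2.resize(cv2.imread('pics/scene5.png')[190:290,140:240],(400,400),interpolation=2)
cv2.imwrite('pics/c8.png',np.hstack([a,b]))
E
```

```text
7.05 [ 0.5184 -0.2556  0.0544] [-0.7891 -1.3408  0.1567]
```

View pics/c8.png

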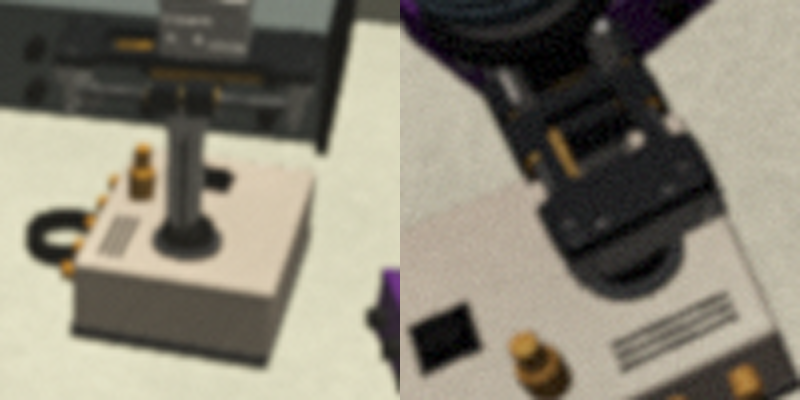

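In the side view the fingertip is right above the button, at c8 (183,222), and in the scene view it sits over the button, with the adapter clear of it. Pressing.

Request:
{"name": "apply_moves", "arguments": {
  "steps": [
    [0,-0.004,0,0.004,0],
    [0,0,0,0.004,0],
    [0,0,0,0.004,0],
    [0,0,0,0.004,0],
    [0,0,0,0.003,0]
  ]
}}

```text
t: 7.65
tcp_pos: [0.5213, -0.2616, 0.0398]
tool_rot: [[-0.021, 1.0, -0.016], [1.0, 0.021, -0.003], [-0.003, -0.016, -1.0]]
wrist_force: [-1.3, 1.6, 2.9]
grip_width: 0.0009
```

Request:
{"name": "apply_moves", "arguments": {
  "steps": [
    [0,0,0,0.003,0],
    [0,0,0,0.003,0],
    [0,0,0,0.003,0],
    [0,0,0,0.003,0],
    [0,0,0,0.003,0]
  ]
}}

```text
t: 8.15
tcp_pos: [0.5212, -0.2616, 0.0388]
tool_rot: [[-0.023, 0.999, -0.023], [1.0, 0.023, -0.0], [0.0, -0.023, -1.0]]
wrist_force: [-8.8, 6.2, 20.0]
grip_width: 0.0006
```

It's on the stop: 20 N, with the corrected tip height at about 0.078, the "in" height. Lifting to check.

Request:
{"name": "apply_moves", "arguments": {
  "steps": [
    [0,0,0,-0.02,0],
    [0,0,0,-0.03,0],
    [0,0,0,-0.03,0],
    [0,0.03,-0.01,-0.02,0],
    [0,0.04,-0.02,0,0]
  ]
}}

```text
t: 8.65
tcp_pos: [0.4934, -0.1953, 0.1431]
tool_rot: [[-0.019, 1.0, -0.019], [1.0, 0.019, -0.004], [-0.003, -0.019, -1.0]]
wrist_force: [-0.5, -0.2, 0.6]
grip_width: 0.0001
```

Request:
{"name": "apply_moves", "arguments": {
  "steps": [
    [0,0.04,-0.017,0,0],
    [0,0.04,-0.017,0,0],
    [0,0.04,-0.017,0,0],
    [0,0.04,-0.017,0,0],
    [0,0,0,0,0]
  ]
}}

```text
t: 9.15
tcp_pos: [0.4194, -0.03, 0.1432]
tool_rot: [[-0.019, 1.0, -0.013], [1.0, 0.019, -0.006], [-0.006, -0.013, -1.0]]
wrist_force: [0.5, 0.2, -0.4]
grip_width: 0.0005
```

```bash
python3 - <<'E'
from h import *
np.set_printoptions(precision=4,suppress=True)
s=state(); print(s['t'],s['tcp_pos'],s['tool_rot'])
for n in('side','scene'): save(n,n+'6')
print('lock',[world('side6',u,v) for u,v in [(346,149),(349,149),(347,150)]],[world('scene6',u,v) for u,v in [(196,252),(198,254)]])
a=cv2.resize(cv2.imread('pics/side6.png')[110:260,280:430],(400,400),interpolation=2)
b=cv2.resize(cv2.imread('pics/scene6.png')[130:280,180:330],(400,400),interpolation=2)
cv2.imwrite('pics/c9.png',np.hstack([a,b]))
E
```

```text
9.15 [ 0.4194 -0.03    0.1432] [[-0.019   0.9997 -0.0133]
 [ 0.9998  0.0189 -0.0064]
 [-0.0061 -0.0134 -0.9999]]
lock [array([ 0.5186, -0.2576,  0.0773]), array([ 0.5102, -0.2614,  0.0763]), array([ 0.5149, -0.2536,  0.0768])] [array([ 0.5158, -0.2666,  0.0767]), array([ 0.5227, -0.2649,  0.0772])]
```

View pics/c9.png

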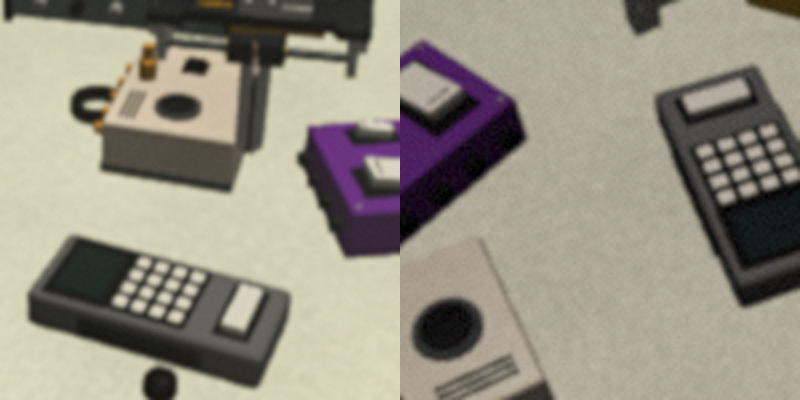

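The lock button is in: its top reads 77 mm in both views. Next I'll move above the bar key at (0.409, 0.031). Contact should come at a reported z of about 0.016.

Request:
{"name": "apply_moves", "arguments": {
  "steps": [
    [0,0.03,-0.005,0.01,0],
    [0,0.03,-0.005,0.02,0],
    [0,0,0,0.02,0],
    [0,0,0,0.02,0],
    [0,0,0,0.0,0]
  ]
}}

```text
t: 9.75
tcp_pos: [0.4153, 0.0219, 0.0732]
tool_rot: [[-0.008, 1.0, -0.005], [1.0, 0.008, -0.011], [-0.011, -0.006, -1.0]]
wrist_force: [0.3, -0.4, 0.5]
grip_width: 0.0005
```

Request:
{"name": "apply_moves", "arguments": {
  "steps": [
    [0,0,0,0.015,0],
    [0,0,0,0.015,0],
    [0,0,0,0.008,0],
    [0,0,0,0,0],
    [0,0,0,0,0]
  ]
}}

```text
t: 10.25
tcp_pos: [0.4212, 0.0163, 0.0381]
tool_rot: [[-0.001, 1.0, 0.001], [1.0, 0.001, -0.013], [-0.013, 0.001, -1.0]]
wrist_force: [-0.2, 0.1, -0.4]
grip_width: 0.0005
```

```bash
python3 - <<'E'
from h import *
np.set_printoptions(precision=4,suppress=True)
s=state(); print(s['t'],s['tcp_pos'],s['wrist_force'])
for n in('side','scene'): save(n,n+'7')
for v in range(200,228,3): print(v,[world('side7',u,v).round(3).tolist() for u in (366,370,374)])
a=cv2.resize(cv2.imread('pics/side7.png')[160:260,320:420],(400,400),interpolation=2)
b=cv2.resize(cv2.imread('pics/scene7.png')[110:210,250:350],(400,400),interpolation=2)
cv2.imwrite('pics/c10.png',np.hstack([a,b]))
E
```

```text
10.25 [0.4212 0.0163 0.0381] [-0.2285  0.1386 -0.3777]
200 [[0.425, 0.027, 0.12], [0.416, 0.029, 0.123], [0.414, -0.131, 0.001]]
203 [[0.424, 0.026, 0.111], [0.415, 0.027, 0.113], [0.412, -0.121, -0.002]]
206 [[0.424, 0.028, 0.103], [0.414, 0.029, 0.105], [0.411, -0.107, -0.001]]
209 [[0.423, 0.027, 0.093], [0.414, 0.027, 0.095], [0.409, -0.095, -0.002]]
212 [[0.422, 0.028, 0.085], [0.413, 0.028, 0.086], [0.408, -0.082, -0.002]]
215 [[0.424, -0.008, 0.045], [0.414, -0.013, 0.043], [0.404, -0.015, 0.043]]
218 [[0.422, 0.002, 0.044], [0.412, 0.011, 0.053], [0.402, 0.01, 0.055]]
221 [[0.421, 0.014, 0.044], [0.411, 0.022, 0.053], [0.401, 0.021, 0.054]]
224 [[0.419, 0.027, 0.046], [0.409, 0.034, 0.054], [0.4, 0.032, 0.055]]
227 [[0.417, 0.045, 0.053], [0.408, 0.045, 0.055], [0.399, 0.041, 0.053]]
```

View pics/c10.png

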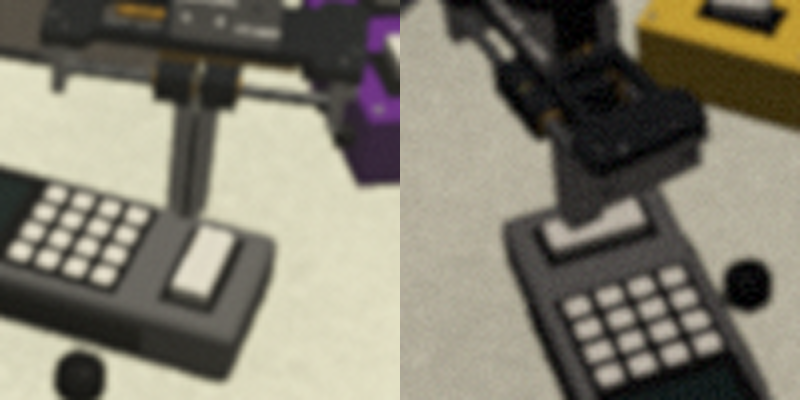

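The tool drifted outward to (0.421, 0.016) on the way down. Before correcting, I'll check whether it's near a joint limit.

```bash
python3 - <<'E'
from h import *
s=state(); print(s['q'].round(3),s['qvel'].round(3),s['tcp_pos'])
E
```

```text
[-0.221 -0.145  2.218 -0.015  1.065 -0.216] [ 0.007 -0.004  0.006  0.    -0.002 -0.001] [0.42123028 0.01652512 0.03820457]
```

Request:
{"name": "apply_moves", "arguments": {
  "steps": [
    [0,0.008,-0.006,0,0],
    [0,0.007,-0.005,0,0],
    [0,0,0,0,0],
    [0,0,0,0,0],
    [0,0,0,0,0]
  ]
}}

```text
t: 10.85
tcp_pos: [0.4101, 0.0331, 0.0397]
tool_rot: [[-0.003, 1.0, 0.004], [1.0, 0.003, -0.014], [-0.014, 0.004, -1.0]]
wrist_force: [-0.0, 1.6, -0.3]
grip_width: 0.0004
```

Request:
{"name": "apply_moves", "arguments": {
  "steps": [
    [0,0,0,0.005,0],
    [0,0,0,0.005,0],
    [0,0.001,-0.001,0.005,0],
    [0,0,0,0.002,0],
    [0,0,0,0,0]
  ]
}}

```text
t: 11.35
tcp_pos: [0.4089, 0.0338, 0.0206]
tool_rot: [[-0.002, 1.0, 0.003], [1.0, 0.002, -0.014], [-0.014, 0.003, -1.0]]
wrist_force: [0.9, 0.8, 0.1]
grip_width: 0.0006
```

Request:
{"name": "apply_moves", "arguments": {
  "steps": [
    [0,0,0,0.003,0],
    [0,0,0,0.003,0],
    [0,0,0,0.003,0],
    [0,0,0,0.002,0],
    [0,0,0,0.002,0]
  ]
}}

```text
t: 11.85
tcp_pos: [0.4092, 0.0336, 0.0096]
tool_rot: [[-0.002, 1.0, 0.0], [1.0, 0.002, -0.013], [-0.013, 0.0, -1.0]]
wrist_force: [-13.2, 2.7, 30.3]
grip_width: 0.0004
```

It's at the stop with 30 N. I'll hold briefly, then lift straight up.

Request:
{"name": "apply_moves", "arguments": {
  "steps": [
    [0,0,0,0.002,0],
    [0,0,0,0.001,0],
    [0,0,0,-0.01,0],
    [0,0,0,-0.02,0],
    [0,0,0,-0.02,0]
  ]
}}

```text
t: 12.35
tcp_pos: [0.4076, 0.0344, 0.0595]
tool_rot: [[-0.004, 1.0, -0.009], [1.0, 0.003, -0.013], [-0.013, -0.009, -1.0]]
wrist_force: [-0.7, -0.2, 1.1]
grip_width: 0.0003
```

Request:
{"name": "apply_moves", "arguments": {
  "steps": [
    [0,0,0,-0.03,0],
    [0,0,0,-0.03,0],
    [0,-0.02,0.02,-0.02,0],
    [0,-0.03,0.02,0,0],
    [0,-0.03,0.02,0,0]
  ]
}}

```text
t: 12.85
tcp_pos: [0.4713, -0.0444, 0.1457]
tool_rot: [[-0.01, 1.0, -0.001], [1.0, 0.01, -0.015], [-0.015, -0.001, -1.0]]
wrist_force: [0.8, 0.1, -0.8]
grip_width: 0.0004
```

Request:
{"name": "apply_moves", "arguments": {
  "steps": [
    [0,-0.03,0.01,0,0],
    [0,-0.03,0.01,0,0],
    [0,0,0,0,0],
    [0,0,0,0,0],
    [0,0,0,0,0]
  ]
}}

```text
t: 13.35
tcp_pos: [0.4946, -0.1095, 0.1461]
tool_rot: [[-0.006, 1.0, 0.001], [1.0, 0.006, -0.016], [-0.016, 0.001, -1.0]]
wrist_force: [-0.1, 0.1, -0.5]
grip_width: 0.0006
```

```bash
python3 - <<'E'
from h import *
np.set_printoptions(precision=4,suppress=True)
s=state(); print(s['t'],s['tcp_pos'],s['wrist_force'])
for n in('side','scene'): save(n,n+'8')
print('rocker',[world('side8',u,308) for u in (289,305,319)])
print('lock',world('scene8',197,253),world('side8',347,149))
print('bar',world('side8',371,225),world('scene8',299,167),'before',world('side0',371,225))
print('narrow',world('side8',295,272),world('side8',307,272),'sq',world('scene8',151,274))
d=cv2.absdiff(cv2.imread('pics/side0.png'),cv2.imread('pics/side8.png')).max(2)
print('tester diff',d[195:255,285:392].mean(),'bench noise',d[255:265,180:260].mean())
cv2.imwrite('pics/c11.png',cv2.resize(np.hstack([cv2.imread('pics/side8.png')[100:360,180:480],cv2.imread('pics/scene8.png')[100:360,110:410]]),(800,347)))
E
```

```text
13.35 [ 0.4946 -0.1095  0.1461] [-0.1335  0.1279 -0.5214]
rocker [array([0.529 , 0.3296, 0.0703]), array([0.4984, 0.326 , 0.0748]), array([0.472 , 0.3227, 0.0783])]
lock [ 0.5196 -0.2658  0.0774] [ 0.5156 -0.2579  0.0776]
bar [0.4064 0.0366 0.0538] [0.4116 0.0317 0.0539] before [0.4064 0.036  0.0532]
narrow [0.5398 0.2446 0.0772] [0.5167 0.2355 0.0732] sq [ 0.5166 -0.3581  0.0793]
tester diff 1.6088785046728973 bench noise 1.46625
```

View pics/c11.png

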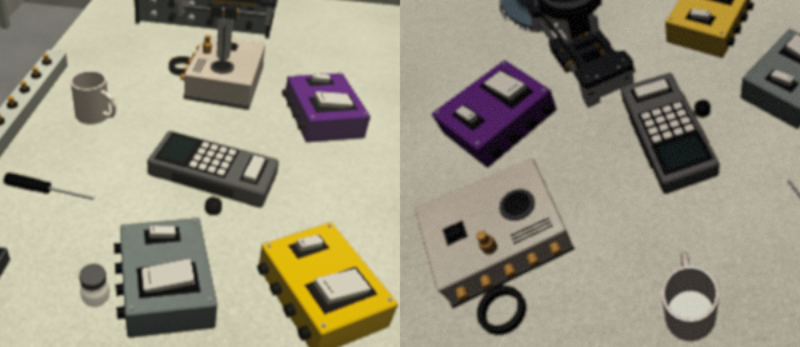

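The final pictures show the rocker on, the lock in, the bar key back up and nothing else moved, with the arm clear. Handing in.

```bash
python3 -c "
from cell import sign_off; print(sign_off())"
```

```text
the job is handed in; nothing more can be done
None
```

I did the three presses in order with the closed fingertips and handed the job in at about 13.5 s. The hand-in gives no verdict, so the results below are my own checks.

| Step | Force at the stop | Check afterwards |
|---|---|---|
| Wide rocker on the grey mains box | about 25 N | Stayed on: its slope flipped from about +0.16 to −0.17 rad |
| Round lock button | about 20 N | Stayed in: its top reads 77 mm in both views |
| Tester bar key | about 30 N, held about 0.2 s more | Back up at about 54 mm, the same as at the start |

The narrow rocker and square button read the same heights as before. The tester shows no change in the side view beyond image noise. The other things on the bench look unmoved in the final pictures. The arm ended clear of everything, and the wrist force was about 0.5 N.

Some readings disagreed:
- **Fingertip height:** the fingertips were about 40 mm higher than the reported TCP in both fixed cameras. My first press on the rocker therefore stopped short in the air. I corrected the height, and all three contacts matched the corrected value.
- **Lock button position:** the two fixed views differed by up to about 13 mm, so I chose the position by overlaying the button's outline on both.
- **Drift at the bar key:** the tool drifted about 12 mm sideways while coming down, and I corrected it before touching the key.

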